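Check a pasta roller's bush with a go/no-go plug gauge

TASK

Check the brass bush of the pasta roller's bracket for wear with the double-ended plug gauge: slide the green (go) end fully home into the bore and take it out, then offer up the red (no-go) end, pilot nose in the bore, and hold it firmly against the bush for a second to confirm that it will not enter. Feel your way and never ram the bracket with the gauge; then lay the gauge back in its wooden rest and leave the things round about where they stand.

Things in the scene. Friction and masses are not known exactly. Their poses are not given: they have to be found in the camera images.
- gauge: double-ended plug gauge, 133 mm long, about 300 g, lying level in the wooden rest. Origin: middle of the handle, on the axis; y runs along the gauge to the go end. Handle: square bar 24 x 24 mm, y -30 to +30, flats facing +-x (grip across these) and +-z. Collars 34 mm across, 5 mm thick: green (go) at y 30 to 35, red (no-go) at y -35 to -30
- go_tip (a point): centre of the go end's end face, 69 mm from the gauge origin along +y; axes as the gauge. The go cylinder is 24 mm across and 34 mm long (from the green collar); its last 3 mm taper to 21.4 mm
- nogo_tip (a point): centre of the no-go end's end face, 64 mm from the gauge origin along -y; axes as the gauge. The last 9 mm are a pilot nose 18 mm across; behind it the no-go cylinder, 31 mm across and 20 mm long, reaches to the red collar
- bracket: fixed bracket: dark base 156 (x) x 70 (y) x 12 mm; on a slide along x stands an aluminium carrier 56 (x) x 24 (y) mm, 101 mm high (foot 40 in y, 49 mm high), with a brass bush: a through bore 26 mm across, 24 mm long, along y, 75 mm up, open at both sides. End stops 42 mm high at x +-60; knob reaches x +80. Origin: under the middle of the base
- bracket_mid (a point): middle of the slide at bore height; axes as the bracket; the bush's rigid faces lie at y +-12 mm. The carrier is locked at an unknown setting: the bore's axis lies 0 to 13 mm to the +x or -x side of this point, to be found by sight or feel. Go end home: its tip is 22 mm past this point. No-go end refused: its tip is 3 mm short of it. Press with 5 to 20 N; over 30 N does harm
- rest: fixed wooden rest, base 80 (x) x 150 (y) x 10 mm, with two V saddles 8 mm thick at y +-45 mm, about 44 mm high and 50 mm wide, that carry the gauge's two cylinders; origin on the worktop under its middle; y along the gauge as it lay (go end at +y)
- rest_seat (a point): where the gauge's origin lies in the rest: 45 mm above the worktop over the rest's origin; axes as the rest
- mill: small salt mill, 44 mm across, 90 mm tall, bystander; origin at the centre of its underside
- tin: low food tin, 75 mm across, 58 mm tall, bystander; origin at the centre of its underside
- lemon: lemon, 78 x 55 x 56 mm, bystander; origin at the centre of its underside
Things that resemble listed ones, but are neither listed nor needed, are in the scene too. What is shaped like the gauge but pink or purple is not meant.

How it is judged:
On the way, in this order (a step that is already met when the one before it is completed fails the run):
1. the go end is fully home in the bore (tip at least 7 mm past the bush's far face, green collar within 3 mm of the near face) (x of go_tip in the frame of bracket_mid between -0.019 and 0.019 m and z of go_tip in the frame of bracket_mid between -0.005 and 0.005 m and x of gauge in the frame of bracket_mid between -0.019 and 0.019 m and z of gauge in the frame of bracket_mid between -0.005 and 0.005 m and ((y of go_tip in the frame of bracket_mid above 0.019 m and y of gauge in the frame of bracket_mid below -0.03 m) or (y of go_tip in the frame of bracket_mid below -0.019 m and y of gauge in the frame of bracket_mid above 0.03 m))), for 0.2 s.
2. the no-go end is refused: pilot nose at least 5.5 mm into the bore and the gauge pressed against the bush with more than 4 N (x of nogo_tip in the frame of bracket_mid between -0.019 and 0.019 m and z of nogo_tip in the frame of bracket_mid between -0.005 and 0.005 m and x of gauge in the frame of bracket_mid between -0.019 and 0.019 m and z of gauge in the frame of bracket_mid between -0.005 and 0.005 m and y of nogo_tip in the frame of bracket_mid between -0.0065 and 0.0065 m and contact force between gauge and bracket above 4 N), for 0.5 s.
At the end, for the whole second after the job is handed in: the gauge lies still in its rest, either way round: its origin within 12 mm of the seat point and its axis within 0.2 rad of the rest's y axis (distance between gauge and rest_seat below 0.012 m and angle between the y axis of gauge and the y axis of rest_seat, either way round below 0.2 rad and linear speed of gauge below 0.02 m/s); the robot touches nothing.
It fails at once if the gauge is pressed or struck against the bracket with more than 30 N (contact force between gauge and bracket above 30 N).
It fails at once if the mill is moved by more than 30 mm (distance of mill from where it was at the start of the episode above 0.03 m).
It fails at once if the tin is moved by more than 30 mm (distance of tin from where it was at the start of the episode above 0.03 m).
It fails at once if the lemon is moved by more than 30 mm (distance of lemon from where it was at the start of the episode above 0.03 m).
It also fails if it takes over 72 s, if anything falls off the work surface, if the arm or the gripper's body presses on something with over 40 N, if the wrist force passes 120 N, or if a joint passes its speed limit or range.

ROBOT

A 7-joint arm with a two-finger parallel gripper is mounted at the origin on a cart in front of the work surface, level with it; the furniture and walls round the work are solid. World frame = base frame: x ahead of the robot, y to its left, z up, the work surface at z = 0. Lengths are in m, angles in rad, forces in N, time in s.
With the tool pointing down it reaches from about 0.4 to 0.9 m from the base axis. Payload 5.5 kg.
Tool frame: the origin (TCP) lies between the finger pads; the fingertips stand 11 mm ahead of it and the grasp point (between the pads) lies 8 mm behind it; z points along the fingers, y is the line along which they close (so a half turn about z gives the same grasp; the last joint's range is limited). The gripper opens to 85 mm and grips with 20 to 120 N. Pads are 22 mm wide; open, the fingers measure 114 mm over their backs; the gripper's body (76 mm by 85 mm) begins 54 mm behind the grasp point. The pads swing forward as they close: fully open they stand 13 mm farther back than shut.
Start: joints at [-0.849, 0.501, -0.427, 1.55, 0.221, 1.138, -0.21], TCP at [0.288, 0.583, 0.242] pointing down, gripper open.
Joint ranges: [-2.88, 2.88], [-0.31, 2.03], [-1.54, 1.56], [0.2, 2.42], [-1.41, 4.55], [0.19, 2.02], [-2.57, 2.57]. Speed limits (rad/s): [2.57, 2.57, 3.14, 3.14, 3.14, 3.14, 3.14].

INTERFACE

Orientations are given as [roll, pitch, yaw] about the fixed x, y, z axes, in that order (R = Rz(yaw) Ry(pitch) Rx(roll)).
In Python, from station import get_state, read_camera, close_job, recognise gives the robot as it stands. The module is installed in compiled form; this text tells all that it offers.
- The arm moves only by the tool servo_tool, never from a script. Its argument "targets" is a list of rows, each an object of numbers: "dx", "dy", "dz": the shift along the tool's x, y, z as a fraction of full scale; "spin": the turn about the tool's z as a fraction of full scale. A call has 1 to 12 rows; each row is the pose to reach, as a shift and turn from the pose commanded when the call began, along the tool's axes at that moment; what a row does not reach only later rows make up. Full scale, the value 1, is 0.2 m for a shift and pi/4 rad for a turn. A row lasts 1/12 s, in which the tool goes at most 41.7 mm and 7.16 degrees, less where a joint would pass 70% of its speed; a pose out of reach is approached as far as the arm can. A call with a number of a shift or a turn outside -1 to 1 is refused whole. A call with a gripper value outside its range is refused whole. "claw" is the closure, from -1 (fully open) to 1 (shut), set as the call begins (left out, the last holds). The fingers move at their own pace and stop on an object; the grip force is fixed at half the most. Time passes only in rows, so rows that repeat a pose let the fingers close. It gives the time, the measured TCP pose, the force, the opening and the grip force at its end, in the units of the state.
- get_state(): the state, without advancing time (a new reading comes with each control period).
- read_camera(name): name is "scene" or "top"; returns a dict with "color" (480x640x3 uint8, blue, green, red), "depth" (480x640 float32, m along the optical axis (not along the pixel's ray), 0 where there is no reading), "intrinsics" (3x3 intrinsics, pixels), "k1" (the pictures are not rectified: a ray, as slopes to the right and down, at radius r is drawn at 1 + k1 r^2 times it, then the intrinsics apply), "R" (3x3) and "t" (3): a world point X has camera coordinates R X + t. Camera axes: x right, y down, z forward; pixel columns grow to the right and rows downward; lengths in m; the calibration is good to about 2 mm. A picture is of the moment at which its call begins.
- close_job(): hands the job in; it is judged then, once.
Trained networks look in a picture, given as the dict that the camera call returned (one of the last four; its "shot" number tells which), for a name from the list of things; names that differ only in an ending like _2 or _b are one class to them, and where a whole thing is asked for, a point or a joint stands for the part that bears it (a point fixed in the world has none). Each returns a list of dicts, best first, with "score" (0 to 1); they miss things now and then, are a little off and sometimes report something else, mostly with a low value. They report only what shows in the picture. A call takes as long as a camera call. They do not tell look-alikes from the thing itself.
- recognise(query, picture): "xy" ([column, row] in pixels, amid what is visible of it).
The state is a dict: "t": time; "q": joint angles; "dq": joint speeds; "joint_torque": joint torques, N m; "eef_pos": TCP position; "orientation": TCP orientation; "force": force on the tool from outside, world axes, zero at the start; "torque": the same for the moment, N m; "opening": finger opening in m; "gripper_force": force on a finger pad.
Only numpy, scipy, OpenCV 4.12 (cv2) and the standard library are available. Lean on these libraries where they do the work, as an engineer would, in place of code of your own. Each camera call takes 0.05 s, during which the arm holds its last target. There are 200 camera calls.

## Working session

There is one attempt and no reset: what is moved stays moved. The work goes in short steps, Python scripts to look and compute and a tool call to move; the robot and the scene stay as the last step left them, time stands still between calls to the robot, and variables do not carry over. Pictures are saved under pics/ and viewed, at most 10 in all, crops included, and the job is handed in when it is done.

Besides the shell and the picture viewer there is one more tool, called by a JSON object that holds its "method" and its "body". servo_tool: Moves the arm, as the interface text tells. Its arguments: {"type":"object","properties":{"targets":{"type":"array"},"claw":{"type":"number"}},"required":["targets"]}

```bash
mkdir -p pics; cat > h.py <<'E'
import numpy as np, cv2
from station import get_state, read_camera, close_job, recognise
def cloud(p):
    d=p["depth"];K=p["intrinsics"];h,w=d.shape
    u,v=np.meshgrid(np.arange(w,dtype=float),np.arange(h,dtype=float))
    x=(u-K[0,2])/K[0,0];y=(v-K[1,2])/K[1,1]
    xd,yd=x.copy(),y.copy()
    for _ in range(8):
        s=1+p["k1"]*(x*x+y*y);x=xd/s;y=yd/s
    P=np.stack([x*d,y*d,d],-1)
    W=(P-np.asarray(p["t"]).ravel())@np.asarray(p["R"])
    W[d<=0]=np.nan
    return W
E
python3 - <<'E'
from h import *
print(get_state())
for n in("scene","top"):
    p=read_camera(n);cv2.imwrite(f"pics/{n}0.png",p["color"]);W=cloud(p)
    np.savez(f"{n}0.npz",W=W,c=p["color"],R=p["R"],t=p["t"],K=p["intrinsics"],k1=p["k1"])
    for q in("gauge","bracket","rest","mill","tin","lemon"):
        for r in recognise(q,p)[:3]:
            c,rw=map(int,r["xy"]);print(n,q,round(r["score"],2),c,rw,np.nanmedian(W[rw-2:rw+3,c-2:c+3].reshape(-1,3),0).round(3))
E
```

```text
{'t': 0.0, 'q': array([-0.84877394,  0.5018566 , -0.42677847,  1.55144139,  0.22079014,
        1.13826101, -0.21028965]), 'dq': array([-0.0007696 ,  0.00043073,  0.00056609, -0.0006247 ,  0.00062988,
        0.00097657, -0.00014942]), 'joint_torque': array([ 1.63521177e-04, -5.69525135e+01, -5.81593305e+00, -2.80940455e+01,
        1.05840029e-02,  1.16751023e-02, -2.68872310e-05]), 'eef_pos': array([0.28763172, 0.5821644 , 0.24125627]), 'orientation': array([-3.13968010e+00, -8.03623969e-05,  2.68281837e+00]), 'force': array([-0.0404365 ,  0.04514722, -0.41041694]), 'torque': array([-0.01591211,  0.01161406,  0.05981609]), 'gripper_force': 0.0, 'opening': 0.085300264129158}
scene gauge 0.98 186 208 [0.417 0.633 0.02 ]
scene gauge 0.71 232 221 [0.481 0.478 0.029]
scene gauge 0.64 306 304 [0.428 0.101 0.029]
scene bracket 0.95 379 363 [ 0.423 -0.133  0.048]
scene rest 0.89 274 262 [0.471 0.28  0.01 ]
scene rest 0.74 485 321 [ 0.67  -0.227  0.055]
scene mill 0.8 365 246 [0.654 0.123 0.057]
scene tin 0.76 483 320 [ 0.67  -0.222  0.056]
scene lemon 0.84 300 211 [0.636 0.36  0.045]
top gauge 0.82 148 280 [0.421 0.645 0.027]
top gauge 0.62 213 255 [0.489 0.467 0.027]
top gauge 0.6 343 274 [0.434 0.107 0.029]
top bracket 0.88 417 272 [ 0.436 -0.095  0.048]
top bracket 0.23 280 262 [0.47  0.282 0.012]
top rest 0.77 277 263 [0.467 0.291 0.01 ]
top mill 0.65 333 190 [0.658 0.135 0.085]
top mill 0.19 276 257 [0.48  0.291 0.055]
top tin 0.92 453 181 [ 0.691 -0.205  0.054]
top lemon 0.62 247 199 [0.642 0.371 0.053]
top lemon 0.15 419 269 [ 0.444 -0.099  0.056]
```

View pics/scene0.png

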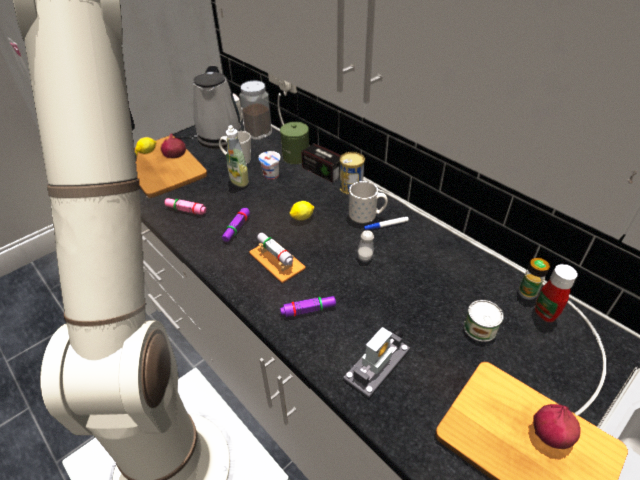

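View pics/top0.png

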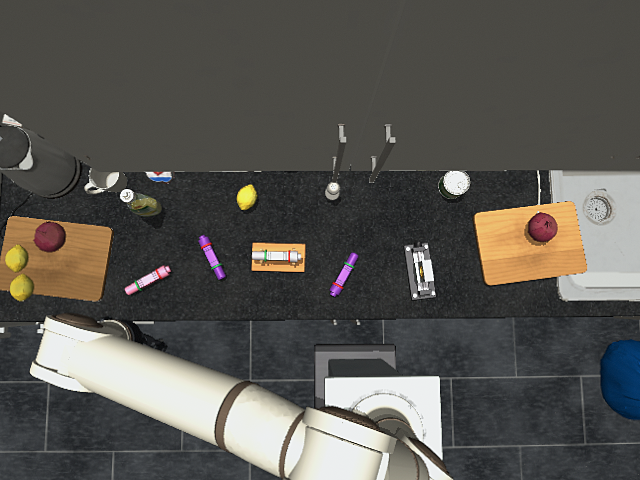

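The real gauge lies in the rest at about (277,257) in the top view, and the bracket is at about (420,270) with its slide roughly along world x. Next I crop in and measure.

```bash
python3 - <<'E'
from h import *
T=np.load("top0.npz");S=np.load("scene0.npz")
def cr(c,x0,y0,w,h): return cv2.resize(c[y0:y0+h,x0:x0+w],(400,300),interpolation=cv2.INTER_CUBIC)
im=np.vstack([np.hstack([cr(T['c'],240,228,80,60),cr(T['c'],380,240,80,60)]),np.hstack([cr(S['c'],236,220,80,60),cr(S['c'],328,320,93,70)])])
cv2.imwrite("pics/crop.png",im)
W=T['W']
def fit(m,n):
    P=W[m];r=cv2.minAreaRect((P[:,:2]*1000).astype(np.float32));c=P.mean(0)
    print(n,m.sum(),np.round(r[0],1),np.round(r[1],1),round(r[2],2),"mean",c.round(4),"z",np.percentile(P[:,2],[5,50,95]).round(4))
x,y,z=W[...,0],W[...,1],W[...,2]
near=(abs(x-.475)<.08)&(abs(y-.29)<.12)
fit(near&(z>.003)&(z<.016),"restbase"); fit(near&(z>.03),"gauge"); fit(near&(z>.053),"gaugetop")
b=(abs(x-.45)<.12)&(abs(y+.1)<.09)
fit(b&(z>.004),"bracket"); fit(b&(z>.004)&(z<.02),"bbase"); fit(b&(z>.09),"carrier"); fit(b&(z>.03)&(z<.047),"stops")
fit(b&(z>.045)&(z<.055),"foot")
print("campos",[(-X['R'].T@X['t'].ravel()).round(3) for X in(T,S)])
E
```

```text
restbase 1242 [475.3 290.4] [158.5 239.1] 0.67 mean [0.4795 0.2876 0.008 ] z [0.0034 0.008  0.0131]
gauge 498 [483.9 290.9] [131.5  42. ] 88.02 mean [0.4833 0.2907 0.0537] z [0.0416 0.0547 0.0605]
gaugetop 325 [484.3 291.1] [131.3  27.5] 87.33 mean [0.4838 0.2889 0.0569] z [0.0536 0.0567 0.0611]
bracket 1527 [450.1 -99.8] [179.1 236.7] 89.92 mean [ 0.4417 -0.104   0.0321] z [0.0048 0.016  0.1006]
bbase 874 [450.1 -99.8] [179.1 236.7] 89.92 mean [ 0.4409 -0.1027  0.0109] z [0.0044 0.011  0.0182]
carrier 205 [ 437.7 -111.2] [55.8 24.8] 7.53 mean [ 0.4374 -0.1108  0.0998] z [0.0953 0.0999 0.1042]
stops 250 [ 448.4 -107.5] [146.1  37.2] 7.26 mean [ 0.4504 -0.1053  0.0394] z [0.0326 0.0397 0.046 ]
foot 70 [ 462.9 -101.8] [111.6  36.9] 11.26 mean [ 0.4389 -0.0975  0.0486] z [0.0456 0.048  0.0536]
campos [array([0.359, 0.203, 1.38 ]), array([-0.016, -0.447,  0.892])]
```

View pics/crop.png

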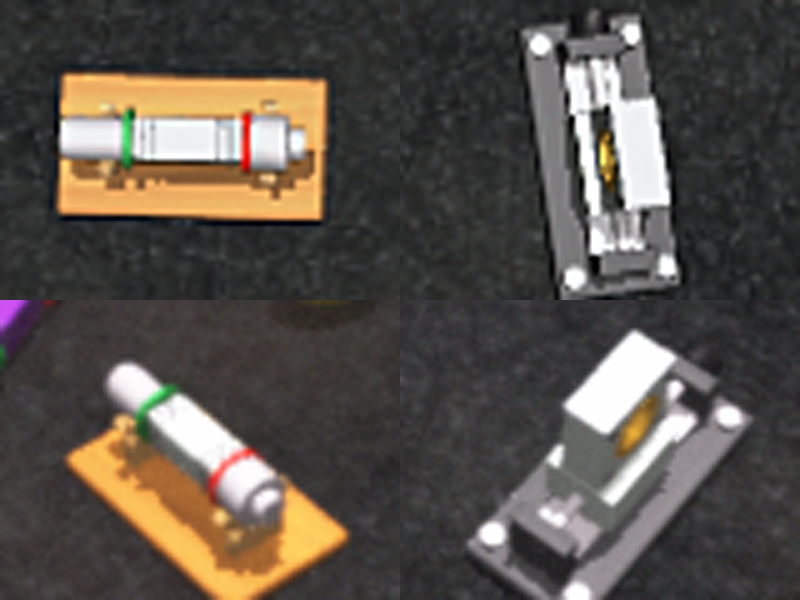

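```bash
python3 - <<'E'
from h import *
T=np.load("top0.npz");S=np.load("scene0.npz")
def proj(X,P):
    c=P@X['R'].T+X['t'].ravel();s=c[:,:2]/c[:,2:];s=s*(1+X['k1']*(s**2).sum(1,keepdims=True))
    return s@X['K'][:2,:2].T+X['K'][:2,2]
def unp(X,uv,z):  # pixels -> world plane z
    u=np.asarray(uv,float);s=(u-X['K'][:2,2])/[X['K'][0,0],X['K'][1,1]];q=s.copy()
    for _ in range(8): q=s/(1+X['k1']*(q**2).sum(1,keepdims=True))
    d=np.c_[q,np.ones(len(q))]@X['R'];o=-X['R'].T@X['t'].ravel()
    return o+d*((z-o[2])/d[:,2:])
for n,X in(("top",T),("scene",S)):
    c=X['c'];W=X['W'];hsv=cv2.cvtColor(c,cv2.COLOR_BGR2HSV);x,y,z=[W[...,i] for i in range(3)]
    # rest base by orange colour, project contour to z=.01
    m=((hsv[...,0]>8)&(hsv[...,0]<24)&(hsv[...,1]>110)&(hsv[...,2]>90)&(abs(x-.475)<.09)&(abs(y-.29)<.12)).astype(np.uint8)
    cs=cv2.findContours(m,0,1)[0];pts=np.vstack([k.reshape(-1,2) for k in cs if len(k)>20])
    P=unp(X,pts,.010);P=P[:,:2]*1000
    r=cv2.minAreaRect(P.astype(np.float32));print(n,"rest",np.round(r[0],1),np.round(r[1],1),round(r[2],2))
    for nm,lo,hi,zz in(("green",40,85,.045+.017),("red",170,180,.045+.017)):
        mm=(hsv[...,0]>=lo)&(hsv[...,0]<=hi)&(hsv[...,1]>120)&(abs(x-.48)<.05)&(abs(y-.29)<.08)
        v,u=np.nonzero(mm);print("  ",nm,len(u),W[mm].mean(0).round(4),"z",W[mm][:,2].max().round(4))
    g=(abs(x-.483)<.05)&(abs(y-.29)<.08)&(z>.048)
    P=W[g];d=np.linalg.svd(P[:,:2]-P[:,:2].mean(0))[2][0];print("  gauge axis deg",np.degrees(np.arctan2(d[1],d[0]))%180,P.mean(0).round(4))
    m=((abs(x-.44)<.07)&(abs(y+.11)<.05)&(z>.094)&(c.min(-1)>150)).astype(np.uint8)
    k=max(cv2.findContours(m,0,1)[0],key=cv2.contourArea).reshape(-1,2)
    P=unp(X,k,.101)[:,:2]*1000;r=cv2.minAreaRect(P.astype(np.float32));print("  carrier",np.round(r[0],1),np.round(r[1],1),round(r[2],2), "z",np.median(z[m>0]).round(4))
    m=(hsv[...,0]>12)&(hsv[...,0]<32)&(hsv[...,1]>100)&(abs(x-.44)<.06)&(abs(y+.1)<.05)
    print("  brass",m.sum(),np.nanmedian(W[m],0).round(4))
    wt=(abs(x-.45)<.15)&(abs(y-.0)<.05);print("  worktop z",np.nanmedian(z[(abs(x-.55)<.05)&(abs(y-.0)<.05)]).round(4))
E
```

```text
top rest [484.6 287.8] [150.6  80. ] 87.72
   green 16 [0.4844 0.3203 0.0553] z 0.0637<stdin>:20: RuntimeWarning: Mean of empty slice.
  ret = um.true_divide(
Traceback (most recent call last):
ValueError: zero-size array to reduction operation maximum which has no identity
```

{"method": "servo_tool", "body": {"targets": [{"dx": -0.77, "dy": -0.44, "spin": 0.73}, {"dx": -0.77, "dy": -0.44, "spin": 0.73}, {"dx": -0.77, "dy": -0.44, "spin": 0.73}, {"dx": -0.77, "dy": -0.44, "spin": 0.73}, {"dx": -0.77, "dy": -0.44, "spin": 0.73}, {"dx": -0.77, "dy": -0.44, "spin": 0.73}], "claw": -1}}

```text
invalid input at $.targets[0]: expected keys dx, dy, dz, spin
```

```bash
cat >> h.py <<'E'
def to(x,y,z,yawdeg,s=None):
    "fractions dx,dy,dz,spin from the present pose to the given TCP pose"
    s=s or get_state();p=s['eef_pos'];w=s['orientation'][2]
    d=np.array([x,y])-p[:2]
    dyaw=(yawdeg-np.degrees(w)+180)%360-180
    print("t",s['t'],"at",p.round(4),"yaw",np.degrees(w).round(2),"f",s['force'].round(1),"->",np.round([(d@[np.cos(w),np.sin(w)])/.2,(d@[np.sin(w),-np.cos(w)])/.2,(p[2]-z)/.2,-dyaw/45],4))
E
python3 - <<'E'
from h import *
to(.4846,.2878,.16,87.72)
T=np.load("top0.npz");S=np.load("scene0.npz")
def unp(X,uv,z):
    u=np.asarray(uv,float);s=(u-X['K'][:2,2])/[X['K'][0,0],X['K'][1,1]];q=s.copy()
    for _ in range(8): q=s/(1+X['k1']*(q**2).sum(1,keepdims=True))
    d=np.c_[q,np.ones(len(q))]@X['R'];o=-X['R'].T@X['t'].ravel()
    return o+d*((z-o[2])/d[:,2:])
for n,X in(("top",T),("scene",S)):
    c=X['c'];W=X['W'];x,y,z=[W[...,i] for i in range(3)];hsv=cv2.cvtColor(c,cv2.COLOR_BGR2HSV)
    m=((hsv[...,0]>8)&(hsv[...,0]<24)&(hsv[...,1]>110)&(hsv[...,2]>90)&(abs(x-.475)<.09)&(abs(y-.29)<.12)).astype(np.uint8)
    pts=np.vstack([k.reshape(-1,2) for k in cv2.findContours(m,0,1)[0] if len(k)>20])
    r=cv2.minAreaRect((unp(X,pts,.010)[:,:2]*1000).astype(np.float32));print(n,"rest",np.round(r[0],1),np.round(r[1],1),round(r[2],2))
    for th in(130,170,200):
        m=((abs(x-.44)<.07)&(abs(y+.11)<.05)&(z>.09)&(c.min(-1)>th)).astype(np.uint8)
        k=max(cv2.findContours(m,0,1)[0],key=cv2.contourArea).reshape(-1,2)
        r=cv2.minAreaRect((unp(X,k,.101)[:,:2]*1000).astype(np.float32));print("  carrier",np.round(r[0],1),np.round(r[1],1),round(r[2],2),"z",np.median(z[m>0]).round(4))
    # end stops/screws: bracket base outline (grey brighter than counter)
    g=(abs(x-.45)<.1)&(abs(y+.1)<.07)&(z>.09)
    P=W[g];print("  cloudtop",g.sum(),P.mean(0).round(4))
    P=W[(abs(x-.483)<.05)&(abs(y-.29)<.08)&(z>.048)];d=np.linalg.svd(P[:,:2]-P[:,:2].mean(0))[2][0];print("  gauge",(np.degrees(np.arctan2(d[1],d[0]))%180).round(2),P.mean(0).round(4))
    print("  worktop z",np.nanmedian(z[(abs(x-.55)<.05)&(abs(y)<.05)]).round(4))
E
```

```text
t 0.7 at [0.2879 0.5828 0.2423] yaw 153.71 f [ 0.8  0.2 -0.1] -> [-1.5352 -0.8867  0.4117  1.4665]
top rest [484.6 287.8] [150.6  80. ] 87.72
  carrier [ 437.6 -111.2] [55.7 24.3] 6.76 z 0.1002
  carrier [ 437.9 -111.5] [55.4 22.8] 7.35 z 0.1002
  carrier [ 437.9 -111.5] [55.4 22.8] 7.35 z 0.1002
  cloudtop 205 [ 0.4374 -0.1108  0.0998]
  gauge 87.95 [0.4835 0.2897 0.0555]
  worktop z -0.0008
scene rest [482.4 286.6] [160.4  83.8] 89.42
  carrier [ 437.9 -115.3] [58. 26.] 6.59 z 0.1012
  carrier [ 438.2 -114.6] [57.4 24.8] 6.59 z 0.1013
  carrier [ 438.4 -114.5] [56.5 24.4] 6.59 z 0.1013
  cloudtop 353 [ 0.4358 -0.1162  0.0999]
  gauge 88.18 [0.4818 0.2806 0.0564]
  worktop z 0.0004
```

{"method": "servo_tool", "body": {"targets": [{"dx": -0.77, "dy": -0.44, "dz": 0, "spin": 0.73}, {"dx": -0.77, "dy": -0.44, "dz": 0, "spin": 0.73}, {"dx": -0.77, "dy": -0.44, "dz": 0, "spin": 0.73}, {"dx": -0.77, "dy": -0.44, "dz": 0, "spin": 0.73}, {"dx": -0.77, "dy": -0.44, "dz": 0, "spin": 0.73}, {"dx": -0.77, "dy": -0.44, "dz": 0, "spin": 0.73}], "claw": -1}}

```text
t: 1.2
eef_pos: [0.3911, 0.4309, 0.2425]
orientation: [3.141, 0.003, 2.098]
force: [0.1, 0.0, -0.2]
opening: 0.0853
gripper_force: 0.0
```

```bash
python3 -c "
from h import *
to(.4846,.2878,.12,87.8)"
```

```text
t 1.2 at [0.3911 0.4309 0.2425] yaw 120.19 f [ 0.1  0.  -0.2] -> [-0.8536  0.0442  0.6123  0.7199]
```

{"method": "servo_tool", "body": {"targets": [{"dx": -0.85, "dy": 0.04, "dz": 0.61, "spin": 0.72}, {"dx": -0.85, "dy": 0.04, "dz": 0.61, "spin": 0.72}, {"dx": -0.85, "dy": 0.04, "dz": 0.61, "spin": 0.72}, {"dx": -0.85, "dy": 0.04, "dz": 0.61, "spin": 0.72}, {"dx": -0.85, "dy": 0.04, "dz": 0.61, "spin": 0.72}, {"dx": -0.85, "dy": 0.04, "dz": 0.61, "spin": 0.72}, {"dx": -0.85, "dy": 0.04, "dz": 0.61, "spin": 0.72}, {"dx": -0.85, "dy": 0.04, "dz": 0.61, "spin": 0.72}]}}

```text
t: 1.87
eef_pos: [0.4805, 0.2955, 0.1203]
orientation: [-3.141, -0.001, 1.547]
force: [0.2, -0.0, 0.8]
opening: 0.0856
gripper_force: 0.0
```

```bash
python3 -c "
from h import *
to(.4846,.2878,.04,87.8)"
```

```text
t 1.8667 at [0.4805 0.2955 0.1203] yaw 88.61 f [ 0.2 -0.   0.8] -> [-0.0379  0.0216  0.4017  0.0181]
```

{"method": "servo_tool", "body": {"targets": [{"dx": -0.038, "dy": 0.022, "dz": 0.15, "spin": 0.018}, {"dx": -0.038, "dy": 0.022, "dz": 0.25, "spin": 0.018}, {"dx": -0.038, "dy": 0.022, "dz": 0.35, "spin": 0.018}, {"dx": -0.038, "dy": 0.022, "dz": 0.411, "spin": 0.018}, {"dx": -0.038, "dy": 0.022, "dz": 0.411, "spin": 0.018}, {"dx": -0.038, "dy": 0.022, "dz": 0.411, "spin": 0.018}]}}

```text
t: 2.37
eef_pos: [0.4846, 0.2879, 0.0384]
orientation: [-3.141, -0.001, 1.533]
force: [0.8, -0.4, 0.3]
opening: 0.0855
gripper_force: 0.0
```

```bash
python3 -c "
from h import *
to(.4846,.2878,.038,87.8)"
```

```text
t 2.3667 at [0.4846 0.2879 0.0384] yaw 87.81 f [ 0.8 -0.4  0.3] -> [-0.0005  0.0003  0.0021  0.0003]
```

Excellent accuracy. Close the gripper.

{"method": "servo_tool", "body": {"targets": [{"dx": 0, "dy": 0, "dz": 0, "spin": 0}, {"dx": 0, "dy": 0, "dz": 0, "spin": 0}, {"dx": 0, "dy": 0, "dz": 0, "spin": 0}, {"dx": 0, "dy": 0, "dz": 0, "spin": 0}, {"dx": 0, "dy": 0, "dz": 0, "spin": 0}, {"dx": 0, "dy": 0, "dz": 0, "spin": 0}, {"dx": 0, "dy": 0, "dz": 0, "spin": 0}, {"dx": 0, "dy": 0, "dz": 0, "spin": 0}, {"dx": 0, "dy": 0, "dz": 0, "spin": 0}, {"dx": 0, "dy": 0, "dz": 0, "spin": 0}], "claw": 1}}

```text
t: 3.2
eef_pos: [0.4842, 0.2865, 0.0389]
orientation: [-3.14, 0.0, 1.531]
force: [-4.1, -0.7, 8.9]
opening: 0.023
gripper_force: 58.8
```

```bash
python3 -c "
from h import *
s=get_state();print(s['eef_pos'],s['opening'],s['gripper_force'],s['force'])"
```

```text
[0.48420973 0.28648001 0.03890737] 0.023040918971605248 58.84455442428589 [-4.14653242 -0.71503898  8.91141547]
```

{"method": "servo_tool", "body": {"targets": [{"dx": 0, "dy": 0, "dz": -0.1, "spin": 0}, {"dx": 0, "dy": 0, "dz": -0.25, "spin": 0}, {"dx": 0, "dy": 0, "dz": -0.45, "spin": 0}, {"dx": 0, "dy": 0, "dz": -0.65, "spin": 0}, {"dx": 0, "dy": 0, "dz": -0.7, "spin": 0}, {"dx": 0, "dy": 0, "dz": -0.7, "spin": 0}, {"dx": 0, "dy": 0, "dz": -0.7, "spin": 0}]}}

```text
t: 3.78
eef_pos: [0.4849, 0.2858, 0.1778]
orientation: [3.142, 0.0, 1.53]
force: [-0.6, -0.2, -4.7]
opening: 0.0233
gripper_force: 59.8
```

```bash
python3 - <<'E'
from h import *
s=get_state();print(s['opening'],s['force'],s['torque'])
to(.46,-.22,.18,97)
p=read_camera("top");cv2.imwrite("pics/top1.png",p["color"]);W=cloud(p)
hsv=cv2.cvtColor(p["color"],cv2.COLOR_BGR2HSV);x,y,z=[W[...,i] for i in range(3)]
mm=(hsv[...,0]>=40)&(hsv[...,0]<=85)&(hsv[...,1]>120)&(abs(x-.48)<.05)&(abs(y-.29)<.1);print("green",mm.sum(),np.nanmean(W[mm],0))
p=read_camera("scene");
cv2.imwrite("pics/held.png",cv2.resize(p["color"][130:330,180:400],None,fx=3,fy=3,interpolation=cv2.INTER_CUBIC))
E
```

```text
0.02332769393750732 [-0.63394394 -0.16275103 -4.69657989] [-0.04981994  0.04722177  0.01102179]
t 3.7833 at [0.4849 0.2858 0.1778] yaw 87.64 f [-0.6 -0.2 -4.7] -> [-2.532  -0.0205 -0.0111 -0.2079]
green 0 [nan nan nan]<stdin>:6: RuntimeWarning: Mean of empty slice
```

View pics/held.png

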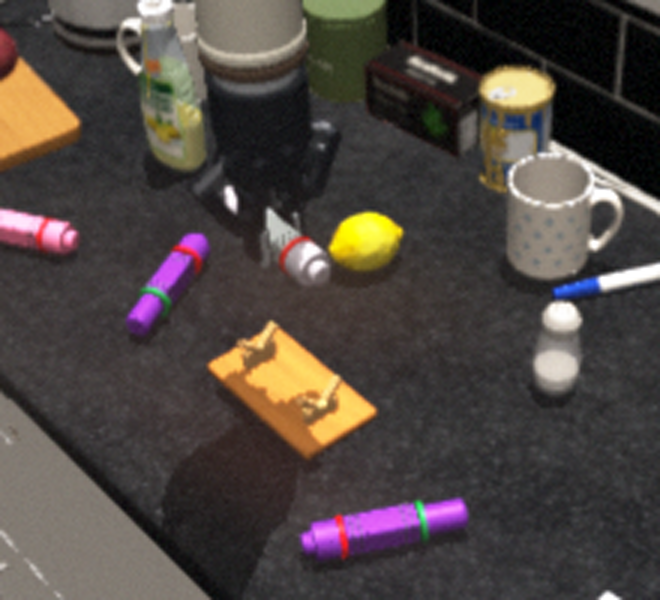

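{"method": "servo_tool", "body": {"targets": [{"dx": -0.2, "dy": 0, "dz": 0, "spin": -0.05}, {"dx": -0.4, "dy": 0, "dz": 0, "spin": -0.1}, {"dx": -0.6, "dy": 0, "dz": 0, "spin": -0.15}, {"dx": -0.8, "dy": 0, "dz": 0, "spin": -0.2}, {"dx": -1, "dy": 0, "dz": 0, "spin": -0.21}, {"dx": -1, "dy": 0, "dz": 0, "spin": -0.21}]}}

```text
t: 4.38
eef_pos: [0.4746, 0.0759, 0.1754]
orientation: [-3.135, 0.005, 1.684]
force: [0.0, -0.3, -3.8]
opening: 0.0234
gripper_force: 59.7
```

{"method": "servo_tool", "body": {"targets": [{"dx": -0.2, "dy": 0, "dz": 0, "spin": 0}, {"dx": -0.4, "dy": 0, "dz": 0, "spin": 0}, {"dx": -0.6, "dy": 0, "dz": 0, "spin": 0}, {"dx": -0.8, "dy": 0, "dz": 0, "spin": 0}, {"dx": -1, "dy": 0, "dz": 0, "spin": 0}, {"dx": -1, "dy": 0, "dz": 0, "spin": 0}]}}

```text
t: 4.88
eef_pos: [0.5004, -0.1223, 0.1762]
orientation: [-3.138, 0.005, 1.683]
force: [-0.6, -1.5, -3.0]
opening: 0.0236
gripper_force: 59.6
```

```bash
python3 -c "
from h import *
to(.452,-.2267,.178,97)"
```

```text
t 4.8833 at [ 0.5004 -0.1223  0.1762] yaw 96.44 f [-0.6 -1.5 -3. ] -> [-0.4915 -0.2991 -0.0088 -0.0126]
```

{"method": "servo_tool", "body": {"targets": [{"dx": -0.16, "dy": -0.1, "dz": 0, "spin": 0}, {"dx": -0.32, "dy": -0.2, "dz": 0, "spin": 0}, {"dx": -0.492, "dy": -0.299, "dz": 0, "spin": -0.013}, {"dx": -0.492, "dy": -0.299, "dz": 0, "spin": -0.013}, {"dx": -0.492, "dy": -0.299, "dz": 0, "spin": -0.013}]}}

```text
t: 5.3
eef_pos: [0.4519, -0.2194, 0.1761]
orientation: [-3.138, -0.001, 1.698]
force: [1.0, 1.2, -3.8]
opening: 0.0231
gripper_force: 59.7
```

```bash
python3 -c "
from h import *
to(.452,-.2267,.069,97)"
```

```text
t 5.3 at [ 0.4519 -0.2194  0.1761] yaw 97.31 f [ 1.   1.2 -3.8] -> [-0.0363 -0.0042  0.5355  0.0069]
```

{"method": "servo_tool", "body": {"targets": [{"dx": -0.036, "dy": -0.004, "dz": 0.12, "spin": 0.007}, {"dx": -0.036, "dy": -0.004, "dz": 0.24, "spin": 0.007}, {"dx": -0.036, "dy": -0.004, "dz": 0.36, "spin": 0.007}, {"dx": -0.036, "dy": -0.004, "dz": 0.48, "spin": 0.007}, {"dx": -0.036, "dy": -0.004, "dz": 0.536, "spin": 0.007}, {"dx": -0.036, "dy": -0.004, "dz": 0.536, "spin": 0.007}, {"dx": -0.036, "dy": -0.004, "dz": 0.536, "spin": 0.007}]}}

```text
t: 5.88
eef_pos: [0.4545, -0.2232, 0.0701]
orientation: [-3.14, -0.002, 1.701]
force: [1.2, -0.8, -3.1]
opening: 0.0233
gripper_force: 59.6
```

```bash
python3 - <<'E'
from h import *
to(.452,-.2267,.0688,97)
ims=[]
for n,b in(("top",(375,230)),("scene",(320,300))):
    p=read_camera(n);np.savez(f"{n}2.npz",W=cloud(p),c=p["color"],R=p["R"],t=p["t"],K=p["intrinsics"],k1=p["k1"])
    x0,y0=b;ims.append(cv2.resize(p["color"][y0:y0+100,x0:x0+130],(780,600),interpolation=cv2.INTER_CUBIC)[:, :])
cv2.imwrite("pics/ap.png",cv2.resize(np.hstack(ims),(800,308)))
E
```

```text
t 5.8833 at [ 0.4545 -0.2232  0.0701] yaw 97.45 f [ 1.2 -0.8 -3.1] -> [-0.0159 -0.0146  0.0064  0.0099]
```

View pics/ap.png

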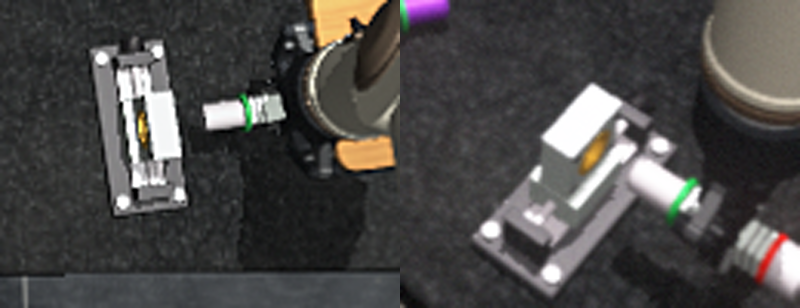

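{"method": "servo_tool", "body": {"targets": [{"dx": -0.016, "dy": -0.015, "dz": 0.006, "spin": 0.01}, {"dx": -0.016, "dy": -0.015, "dz": 0.006, "spin": 0.01}, {"dx": -0.016, "dy": -0.015, "dz": 0.006, "spin": 0.01}, {"dx": -0.016, "dy": -0.015, "dz": 0.006, "spin": 0.01}]}}

```text
t: 6.32
eef_pos: [0.4525, -0.2283, 0.0703]
orientation: [3.141, 0.001, 1.691]
force: [-0.3, -0.7, -3.0]
opening: 0.023
gripper_force: 59.6
```

```bash
cat >> h.py <<'E'
def unp(X,uv,z):
    u=np.asarray(uv,float);s=(u-X['K'][:2,2])/[X['K'][0,0],X['K'][1,1]];q=s.copy()
    for _ in range(8): q=s/(1+X['k1']*(q**2).sum(1,keepdims=True))
    d=np.c_[q,np.ones(len(q))]@X['R'];o=-X['R'].T@np.ravel(X['t'])
    return o+d*((z-o[2])/d[:,2:])
E
python3 - <<'E'
from h import *
to(.452,-.2267,.0688,97)
for n in("top","scene"):
    p=read_camera(n);X=dict(R=p["R"],t=p["t"],K=p["intrinsics"],k1=p["k1"]);W=cloud(p);c=p["color"];x,y,z=[W[...,i] for i in range(3)]
    d=np.array([np.sin(np.radians(-7)),np.cos(np.radians(7))]);e=np.array([d[1],-d[0]])
    s=(W[...,:2]-[.438,-.1125])@d; l=(W[...,:2]-[.438,-.1125])@e
    m=((s>-.055)&(s<-.02)&(abs(l)<.03)&(z>.06)).astype(np.uint8)
    P=W[m>0];q=np.nonzero(m);uv=np.c_[q[1],q[0]]
    U=unp(X,uv,.075)[:,:2]-[.438,-.1125]; print(n,len(P),"tip s(max)",(U@d).max().round(4),"lat edges",np.percentile(U@e,[1,50,99]).round(4),"ztop",np.percentile(P[:,2],[50,90,98]).round(4))
    k=max(cv2.findContours(m,0,1)[0],key=cv2.contourArea).reshape(-1,2)
    r=cv2.minAreaRect((unp(X,k,.08)[:,:2]*1000).astype(np.float32));print(np.round(r[0],1),np.round(r[1],1),round(r[2],2))
    cr=((abs(l)<.06)&(abs(s)<.03)&(z>.09)&(c.min(-1)>130)).astype(np.uint8)
    k=max(cv2.findContours(cr,0,1)[0],key=cv2.contourArea).reshape(-1,2)
    r=cv2.minAreaRect((unp(X,k,.101)[:,:2]*1000).astype(np.float32));print(np.round(r[0],1),np.round(r[1],1),round(r[2],2))
    # tip visible left/right lateral spread by s-slice
    for a in(-.055,-.045,-.035):
        w=(abs(U@d-a)<.005);print("  s",a,np.round([ (U@e)[w].min(),(U@e)[w].max()],4) if w.any() else "-")
E
```

```text
t 6.3167 at [ 0.4525 -0.2283  0.0703] yaw 96.9 f [-0.3 -0.7 -3. ] -> [ 0.0083 -0.0014  0.0077 -0.0023]
top 277 tip s(max) -0.0432 lat edges [-0.0253 -0.0119  0.0101] ztop [0.4725 0.5254 0.537 ]
[ 454.6 -334.2] [29.7 81.7] 8.3
[ 437.6 -111.2] [55.7 24.3] 6.76
  s -0.055 [-0.0103  0.0117]
  s -0.045 [-0.0096  0.012 ]
  s -0.035 -
scene 38 tip s(max) -0.0454 lat edges [-0.0118  0.0013  0.0149] ztop [0.0858 0.0879 0.0892]
[ 442.5 -162.9] [27.5  7.4] 13.3
[ 437.9 -115.3] [58. 26.] 6.59
  s -0.055 [-0.012   0.0154]
  s -0.045 [-0.0075  0.0141]
  s -0.035 -
```

{"method": "servo_tool", "body": {"targets": [{"dx": 0.04, "dy": -0.003, "dz": 0.008, "spin": 0}, {"dx": 0.08, "dy": -0.003, "dz": 0.008, "spin": 0}, {"dx": 0.11, "dy": -0.003, "dz": 0.008, "spin": 0}, {"dx": 0.11, "dy": -0.003, "dz": 0.008, "spin": 0}, {"dx": 0.11, "dy": -0.003, "dz": 0.008, "spin": 0}, {"dx": 0.11, "dy": -0.003, "dz": 0.008, "spin": 0}, {"dx": 0.11, "dy": -0.003, "dz": 0.008, "spin": 0}]}}

```text
t: 7.0
eef_pos: [0.4491, -0.2065, 0.0682]
orientation: [3.141, 0.0, 1.691]
force: [-1.4, 0.8, -2.4]
opening: 0.0231
gripper_force: 59.6
```

```bash
cat >> h.py <<'E'
def rel(yaw=97,C=(.438,-.1125)):
    s=get_state();d=np.array([np.cos(np.radians(yaw)),np.sin(np.radians(yaw))]);e=np.array([d[1],-d[0]])
    q=s['eef_pos'][:2]-C;f=s['force']
    print("t %.2f s %.2f lat %.2f z %.2f mm yaw %.2f | F along %.1f lat %.1f z %.1f"%(s['t'],q@d*1e3,q@e*1e3,s['eef_pos'][2]*1e3,np.degrees(s['orientation'][2]),f[:2]@d,f[:2]@e,f[2]),"tq",s['torque'].round(2),"rp",s['orientation'][:2].round(4))
E
python3 -c "
from h import *
rel()"
```

```text
t 7.00 s -94.69 lat -0.45 z 68.17 mm yaw 96.91 | F along 0.9 lat -1.3 z -2.4 tq [0.01 0.04 0.04] rp [3.1414e+00 4.0000e-04]
```

{"method": "servo_tool", "body": {"targets": [{"dx": 0.01, "dy": 0.001, "dz": -0.002, "spin": 0}, {"dx": 0.02, "dy": 0.001, "dz": -0.002, "spin": 0}, {"dx": 0.03, "dy": 0.001, "dz": -0.002, "spin": 0}, {"dx": 0.04, "dy": 0.001, "dz": -0.002, "spin": 0}, {"dx": 0.05, "dy": 0.001, "dz": -0.002, "spin": 0}, {"dx": 0.055, "dy": 0.001, "dz": -0.002, "spin": 0}, {"dx": 0.06, "dy": 0.001, "dz": -0.002, "spin": 0}, {"dx": 0.065, "dy": 0.001, "dz": -0.002, "spin": 0}, {"dx": 0.07, "dy": 0.001, "dz": -0.002, "spin": 0}, {"dx": 0.07, "dy": 0.001, "dz": -0.002, "spin": 0}, {"dx": 0.07, "dy": 0.001, "dz": -0.002, "spin": 0}]}}

```text
t: 7.92
eef_pos: [0.4475, -0.1922, 0.0685]
orientation: [-3.142, -0.0, 1.692]
force: [-0.3, -0.2, -2.8]
opening: 0.0236
gripper_force: 59.6
```

```bash
python3 -c "
from h import *
rel()"
```

```text
t 7.92 s -80.30 lat -0.34 z 68.49 mm yaw 96.93 | F along -0.1 lat -0.4 z -2.8 tq [ 0.02 -0.01  0.01] rp [-3.1416 -0.    ]
```

{"method": "servo_tool", "body": {"targets": [{"dx": 0.004, "dy": 0.001, "dz": 0, "spin": 0}, {"dx": 0.008, "dy": 0.001, "dz": 0, "spin": 0}, {"dx": 0.012, "dy": 0.001, "dz": 0, "spin": 0}, {"dx": 0.016, "dy": 0.001, "dz": 0, "spin": 0}, {"dx": 0.02, "dy": 0.001, "dz": 0, "spin": 0}, {"dx": 0.02, "dy": 0.001, "dz": 0, "spin": 0}]}}

```text
t: 8.42
eef_pos: [0.4471, -0.188, 0.0684]
orientation: [-3.141, -0.0, 1.692]
force: [-0.4, -0.2, -3.4]
opening: 0.0228
gripper_force: 59.6
```

```bash
python3 -c "
from h import *
rel()"
```

```text
t 8.42 s -76.09 lat -0.15 z 68.45 mm yaw 96.94 | F along -0.1 lat -0.4 z -3.4 tq [ 0.01  0.03 -0.03] rp [-3.1414e+00 -2.0000e-04]
```

{"method": "servo_tool", "body": {"targets": [{"dx": 0.004, "dy": 0, "dz": -0.001, "spin": 0}, {"dx": 0.008, "dy": 0, "dz": -0.001, "spin": 0}, {"dx": 0.012, "dy": 0, "dz": -0.001, "spin": 0}, {"dx": 0.016, "dy": 0, "dz": -0.001, "spin": 0}, {"dx": 0.02, "dy": 0, "dz": -0.001, "spin": 0}, {"dx": 0.02, "dy": 0, "dz": -0.001, "spin": 0}]}}

```text
t: 8.92
eef_pos: [0.4467, -0.1841, 0.0687]
orientation: [-3.142, -0.0, 1.692]
force: [-0.9, -0.2, -3.6]
opening: 0.0231
gripper_force: 59.6
```

```bash
python3 -c "
from h import *
rel()"
```

```text
t 8.92 s -72.10 lat -0.12 z 68.66 mm yaw 96.94 | F along -0.1 lat -0.9 z -3.6 tq [-0.07 -0.02 -0.05] rp [-3.1415e+00 -2.0000e-04]
```

{"method": "servo_tool", "body": {"targets": [{"dx": 0.005, "dy": 0, "dz": 0, "spin": 0}, {"dx": 0.01, "dy": 0, "dz": 0, "spin": 0}, {"dx": 0.015, "dy": 0, "dz": 0, "spin": 0}, {"dx": 0.02, "dy": 0, "dz": 0, "spin": 0}, {"dx": 0.025, "dy": 0, "dz": 0, "spin": 0}, {"dx": 0.03, "dy": 0, "dz": 0, "spin": 0}, {"dx": 0.035, "dy": 0, "dz": 0, "spin": 0}, {"dx": 0.035, "dy": 0, "dz": 0, "spin": 0}]}}

```text
t: 9.58
eef_pos: [0.4458, -0.1771, 0.0687]
orientation: [-3.141, -0.0, 1.692]
force: [0.2, -0.2, -1.9]
opening: 0.023
gripper_force: 59.6
```

```bash
python3 -c "
from h import *
rel()"
```

```text
t 9.58 s -65.04 lat -0.13 z 68.66 mm yaw 96.94 | F along -0.3 lat 0.2 z -1.9 tq [-0.   -0.01  0.04] rp [-3.1415e+00 -2.0000e-04]
```

{"method": "servo_tool", "body": {"targets": [{"dx": 0.006, "dy": 0, "dz": 0, "spin": 0}, {"dx": 0.012, "dy": 0, "dz": 0, "spin": 0}, {"dx": 0.018, "dy": 0, "dz": 0, "spin": 0}, {"dx": 0.024, "dy": 0, "dz": 0, "spin": 0}, {"dx": 0.03, "dy": 0, "dz": 0, "spin": 0}, {"dx": 0.036, "dy": 0, "dz": 0, "spin": 0}, {"dx": 0.042, "dy": 0, "dz": 0, "spin": 0}, {"dx": 0.048, "dy": 0, "dz": 0, "spin": 0}, {"dx": 0.054, "dy": 0, "dz": 0, "spin": 0}, {"dx": 0.06, "dy": 0, "dz": 0, "spin": 0}, {"dx": 0.06, "dy": 0, "dz": 0, "spin": 0}]}}

```text
t: 10.5
eef_pos: [0.4443, -0.1651, 0.0687]
orientation: [-3.141, -0.0, 1.692]
force: [0.1, -0.3, -2.4]
opening: 0.0231
gripper_force: 59.6
```

```bash
python3 -c "
from h import *
rel()"
```

```text
t 10.50 s -52.97 lat -0.12 z 68.66 mm yaw 96.94 | F along -0.3 lat 0.1 z -2.4 tq [-0.   -0.02 -0.01] rp [-3.1415e+00 -3.0000e-04]
```

{"method": "servo_tool", "body": {"targets": [{"dx": 0.003, "dy": 0, "dz": 0, "spin": 0}, {"dx": 0.006, "dy": 0, "dz": 0, "spin": 0}, {"dx": 0.009, "dy": 0, "dz": 0, "spin": 0}, {"dx": 0.012, "dy": 0, "dz": 0, "spin": 0}, {"dx": 0.012, "dy": 0, "dz": 0, "spin": 0}]}}

```text
t: 10.92
eef_pos: [0.4441, -0.1629, 0.0687]
orientation: [-3.142, -0.0, 1.692]
force: [0.0, 0.3, -2.3]
opening: 0.0231
gripper_force: 59.6
```

{"method": "servo_tool", "body": {"targets": [{"dx": 0.002, "dy": 0, "dz": 0, "spin": 0}, {"dx": 0.004, "dy": 0, "dz": 0, "spin": 0}, {"dx": 0.006, "dy": 0, "dz": 0, "spin": 0}, {"dx": 0.006, "dy": 0, "dz": 0, "spin": 0}]}}

```text
t: 11.25
eef_pos: [0.4439, -0.1618, 0.0687]
orientation: [-3.142, -0.0, 1.692]
force: [0.3, -0.1, -2.7]
opening: 0.0231
gripper_force: 59.6
```

```bash
python3 -c "
from h import *
rel()"
```

```text
t 11.25 s -49.67 lat -0.12 z 68.67 mm yaw 96.92 | F along -0.2 lat 0.3 z -2.7 tq [-0.   -0.01  0.02] rp [-3.1415e+00 -1.0000e-04]
```

{"method": "servo_tool", "body": {"targets": [{"dx": 0.002, "dy": 0, "dz": 0, "spin": 0}, {"dx": 0.004, "dy": 0, "dz": 0, "spin": 0}, {"dx": 0.006, "dy": 0, "dz": 0, "spin": 0}, {"dx": 0.006, "dy": 0, "dz": 0, "spin": 0}]}}

```text
t: 11.58
eef_pos: [0.4438, -0.1607, 0.0687]
orientation: [-3.142, 0.0, 1.692]
force: [0.4, 0.8, -2.4]
opening: 0.0232
gripper_force: 59.6
```

{"method": "servo_tool", "body": {"targets": [{"dx": 0.002, "dy": 0, "dz": 0, "spin": 0}, {"dx": 0.004, "dy": 0, "dz": 0, "spin": 0}, {"dx": 0.004, "dy": 0, "dz": 0, "spin": 0}]}}

```text
t: 11.83
eef_pos: [0.4438, -0.1606, 0.0688]
orientation: [3.141, 0.001, 1.691]
force: [1.6, -3.2, -3.1]
opening: 0.0231
gripper_force: 59.5
```

{"method": "servo_tool", "body": {"targets": [{"dx": 0.002, "dy": 0, "dz": 0, "spin": 0}, {"dx": 0.004, "dy": 0, "dz": 0, "spin": 0}, {"dx": 0.004, "dy": 0, "dz": 0, "spin": 0}]}}

```text
t: 12.08
eef_pos: [0.4438, -0.1606, 0.0688]
orientation: [3.141, 0.002, 1.69]
force: [0.7, -6.3, -3.6]
opening: 0.0233
gripper_force: 59.5
```

```bash
python3 -c "
from h import *
rel()"
```

```text
t 12.08 s -48.40 lat -0.14 z 68.80 mm yaw 96.85 | F along -6.3 lat -0.1 z -3.6 tq [-1.25 -0.05 -0.11] rp [3.141e+00 1.600e-03]
```

{"method": "servo_tool", "body": {"targets": [{"dx": -0.01, "dy": 0, "dz": 0, "spin": 0}, {"dx": -0.04, "dy": 0, "dz": 0, "spin": 0}, {"dx": -0.08, "dy": 0, "dz": 0, "spin": 0}, {"dx": -0.12, "dy": 0, "dz": 0, "spin": 0}, {"dx": -0.16, "dy": 0, "dz": 0, "spin": 0}, {"dx": -0.2, "dy": 0, "dz": 0, "spin": 0}, {"dx": -0.24, "dy": 0, "dz": 0, "spin": 0}, {"dx": -0.28, "dy": 0, "dz": 0, "spin": 0}, {"dx": -0.32, "dy": 0, "dz": 0, "spin": 0}, {"dx": -0.32, "dy": 0, "dz": 0, "spin": 0}]}}

```text
t: 12.92
eef_pos: [0.4515, -0.2251, 0.0688]
orientation: [3.141, 0.001, 1.689]
force: [0.6, -1.3, -3.2]
opening: 0.023
gripper_force: 59.7
```

```bash
python3 -c "
from h import *
rel()"
```

```text
t 12.92 s -113.44 lat -0.30 z 68.83 mm yaw 96.79 | F along -1.3 lat 0.4 z -3.2 tq [-0.02 -0.02 -0.04] rp [3.1411e+00 1.4000e-03]
```

{"method": "servo_tool", "body": {"targets": [{"dx": 0, "dy": 0, "dz": -0.15, "spin": 0}, {"dx": 0, "dy": 0, "dz": -0.32, "spin": 0}, {"dx": 0, "dy": 0, "dz": -0.5, "spin": 0}, {"dx": 0, "dy": 0, "dz": -0.5, "spin": 0}, {"dx": 0, "dy": 0, "dz": -0.5, "spin": 0}]}}

```text
t: 13.33
eef_pos: [0.4531, -0.2231, 0.1709]
orientation: [3.137, 0.002, 1.692]
force: [-1.0, 0.4, -2.9]
opening: 0.0232
gripper_force: 60.1
```

{"method": "servo_tool", "body": {"targets": [{"dx": 0.15, "dy": 0, "dz": 0, "spin": 0}, {"dx": 0.3, "dy": 0, "dz": 0, "spin": 0}, {"dx": 0.5, "dy": 0, "dz": 0, "spin": 0}, {"dx": 0.7, "dy": 0, "dz": 0, "spin": 0}, {"dx": 0.85, "dy": 0, "dz": 0, "spin": 0}, {"dx": 1, "dy": 0, "dz": 0, "spin": 0}, {"dx": 1, "dy": 0, "dz": 0, "spin": 0}]}}

```text
t: 13.92
eef_pos: [0.4248, -0.0176, 0.1671]
orientation: [-3.138, -0.003, 1.7]
force: [-1.0, -1.1, -2.4]
opening: 0.0232
gripper_force: 59.9
```

{"method": "servo_tool", "body": {"targets": [{"dx": 0.1, "dy": 0, "dz": 0, "spin": 0}, {"dx": 0.15, "dy": 0, "dz": 0, "spin": 0}, {"dx": 0.15, "dy": 0, "dz": 0, "spin": 0}, {"dx": 0.15, "dy": 0, "dz": 0, "spin": 0}]}}

```text
t: 14.25
eef_pos: [0.4225, 0.0058, 0.1676]
orientation: [-3.139, -0.0, 1.693]
force: [-0.2, 0.3, -2.5]
opening: 0.0228
gripper_force: 59.9
```

```bash
python3 -c "
from h import *
rel()"
```

```text
t 14.25 s 119.33 lat -0.93 z 167.58 mm yaw 97.02 | F along 0.3 lat -0.2 z -2.5 tq [-0.02  0.   -0.03] rp [-3.1391e+00 -2.0000e-04]
```

{"method": "servo_tool", "body": {"targets": [{"dx": 0, "dy": 0.004, "dz": 0.15, "spin": 0}, {"dx": 0, "dy": 0.004, "dz": 0.3, "spin": 0}, {"dx": 0, "dy": 0.004, "dz": 0.44, "spin": 0}, {"dx": 0, "dy": 0.004, "dz": 0.494, "spin": 0}, {"dx": 0, "dy": 0.004, "dz": 0.494, "spin": 0}, {"dx": 0, "dy": 0.004, "dz": 0.494, "spin": 0}, {"dx": 0, "dy": 0.004, "dz": 0.494, "spin": 0}]}}

```text
t: 14.83
eef_pos: [0.4251, 0.0051, 0.0704]
orientation: [3.141, 0.0, 1.691]
force: [0.4, 0.9, -2.8]
opening: 0.0233
gripper_force: 59.7
```

```bash
python3 -c "
from h import *
rel()"
```

```text
t 14.83 s 118.34 lat 1.51 z 70.38 mm yaw 96.87 | F along 0.8 lat 0.5 z -2.8 tq [-0.03 -0.02  0.04] rp [3.1408e+00 3.0000e-04]
```

{"method": "servo_tool", "body": {"targets": [{"dx": -0.04, "dy": -0.008, "dz": 0.008, "spin": 0}, {"dx": -0.08, "dy": -0.008, "dz": 0.008, "spin": 0}, {"dx": -0.12, "dy": -0.008, "dz": 0.008, "spin": 0}, {"dx": -0.16, "dy": -0.008, "dz": 0.008, "spin": 0}, {"dx": -0.18, "dy": -0.008, "dz": 0.008, "spin": 0}, {"dx": -0.19, "dy": -0.008, "dz": 0.008, "spin": 0}, {"dx": -0.19, "dy": -0.008, "dz": 0.008, "spin": 0}, {"dx": -0.19, "dy": -0.008, "dz": 0.008, "spin": 0}]}}

```text
t: 15.5
eef_pos: [0.4274, -0.0321, 0.0683]
orientation: [-3.142, -0.0, 1.691]
force: [0.9, 0.5, -4.1]
opening: 0.0232
gripper_force: 59.8
```

```bash
python3 -c "
from h import *
rel()"
```

```text
t 15.50 s 81.09 lat -0.75 z 68.31 mm yaw 96.91 | F along 0.4 lat 1.0 z -4.1 tq [0.   0.   0.03] rp [-3.1416e+00 -2.0000e-04]
```

Advance 12 mm slowly (contact expected near s = 65.6), then feel.

{"method": "servo_tool", "body": {"targets": [{"dx": -0.005, "dy": 0.002, "dz": -0.002, "spin": 0}, {"dx": -0.01, "dy": 0.003, "dz": -0.002, "spin": 0}, {"dx": -0.015, "dy": 0.003, "dz": -0.002, "spin": 0}, {"dx": -0.02, "dy": 0.003, "dz": -0.002, "spin": 0}, {"dx": -0.025, "dy": 0.003, "dz": -0.002, "spin": 0}, {"dx": -0.03, "dy": 0.003, "dz": -0.002, "spin": 0}, {"dx": -0.035, "dy": 0.003, "dz": -0.002, "spin": 0}, {"dx": -0.04, "dy": 0.003, "dz": -0.002, "spin": 0}, {"dx": -0.045, "dy": 0.003, "dz": -0.002, "spin": 0}, {"dx": -0.05, "dy": 0.003, "dz": -0.002, "spin": 0}, {"dx": -0.055, "dy": 0.003, "dz": -0.002, "spin": 0}, {"dx": -0.055, "dy": 0.003, "dz": -0.002, "spin": 0}]}}

```text
t: 16.5
eef_pos: [0.4294, -0.0432, 0.0687]
orientation: [3.142, 0.0, 1.691]
force: [-0.3, 0.4, -3.4]
opening: 0.023
gripper_force: 59.8
```

{"method": "servo_tool", "body": {"targets": [{"dx": -0.003, "dy": 0, "dz": 0, "spin": 0}, {"dx": -0.006, "dy": 0, "dz": 0, "spin": 0}, {"dx": -0.009, "dy": 0, "dz": 0, "spin": 0}, {"dx": -0.012, "dy": 0, "dz": 0, "spin": 0}, {"dx": -0.012, "dy": 0, "dz": 0, "spin": 0}]}}

```text
t: 16.92
eef_pos: [0.4296, -0.0455, 0.0687]
orientation: [3.142, 0.0, 1.692]
force: [-0.3, -0.2, -2.2]
opening: 0.0232
gripper_force: 59.8
```

```bash
python3 -c "
from h import *
rel()"
```

```text
t 16.92 s 67.53 lat -0.14 z 68.69 mm yaw 96.92 | F along -0.2 lat -0.4 z -2.2 tq [ 0.05  0.02 -0.01] rp [3.1416 0.    ]
```

{"method": "servo_tool", "body": {"targets": [{"dx": -0.003, "dy": 0, "dz": 0, "spin": 0}, {"dx": -0.006, "dy": 0, "dz": 0, "spin": 0}, {"dx": -0.008, "dy": 0, "dz": 0, "spin": 0}, {"dx": -0.01, "dy": 0, "dz": 0, "spin": 0}, {"dx": -0.01, "dy": 0, "dz": 0, "spin": 0}]}}

```text
t: 17.33
eef_pos: [0.4298, -0.0472, 0.0687]
orientation: [-3.141, -0.0, 1.692]
force: [-0.9, 1.0, -3.3]
opening: 0.023
gripper_force: 59.9
```

{"method": "servo_tool", "body": {"targets": [{"dx": -0.002, "dy": 0, "dz": 0, "spin": 0}, {"dx": -0.004, "dy": 0, "dz": 0, "spin": 0}, {"dx": -0.004, "dy": 0, "dz": 0, "spin": 0}]}}

```text
t: 17.58
eef_pos: [0.4298, -0.0473, 0.0687]
orientation: [-3.141, -0.001, 1.692]
force: [-0.0, 5.0, -2.0]
opening: 0.023
gripper_force: 60.0
```

```bash
python3 -c "
from h import *
rel()"
```

```text
t 17.58 s 65.69 lat -0.15 z 68.66 mm yaw 96.97 | F along 5.0 lat 0.6 z -2.0 tq [ 0.87  0.11 -0.09] rp [-3.1414e+00 -9.0000e-04]
```

Contact at 65.7 mm, as predicted. Press to about 10–12 N and hold for over a second.

{"method": "servo_tool", "body": {"targets": [{"dx": -0.002, "dy": 0, "dz": 0, "spin": 0}, {"dx": -0.004, "dy": 0, "dz": 0, "spin": 0}, {"dx": -0.006, "dy": 0, "dz": 0, "spin": 0}, {"dx": -0.006, "dy": 0, "dz": 0, "spin": 0}, {"dx": -0.006, "dy": 0, "dz": 0, "spin": 0}]}}

```text
t: 18.0
eef_pos: [0.4298, -0.0474, 0.0687]
orientation: [-3.141, -0.002, 1.693]
force: [-1.0, 7.9, -0.3]
opening: 0.0233
gripper_force: 60.2
```

{"method": "servo_tool", "body": {"targets": [{"dx": 0, "dy": 0, "dz": 0, "spin": 0}, {"dx": 0, "dy": 0, "dz": 0, "spin": 0}, {"dx": 0, "dy": 0, "dz": 0, "spin": 0}, {"dx": 0, "dy": 0, "dz": 0, "spin": 0}, {"dx": 0, "dy": 0, "dz": 0, "spin": 0}, {"dx": 0, "dy": 0, "dz": 0, "spin": 0}, {"dx": 0, "dy": 0, "dz": 0, "spin": 0}, {"dx": 0, "dy": 0, "dz": 0, "spin": 0}, {"dx": 0, "dy": 0, "dz": 0, "spin": 0}, {"dx": 0, "dy": 0, "dz": 0, "spin": 0}, {"dx": 0, "dy": 0, "dz": 0, "spin": 0}, {"dx": 0, "dy": 0, "dz": 0, "spin": 0}]}}

```text
t: 19.0
eef_pos: [0.4298, -0.0474, 0.0687]
orientation: [-3.141, -0.002, 1.693]
force: [-0.4, 7.9, -2.1]
opening: 0.0229
gripper_force: 60.2
```

```bash
python3 -c "
from h import *
rel()"
```

```text
t 19.00 s 65.62 lat -0.17 z 68.67 mm yaw 97.02 | F along 7.8 lat 0.6 z -2.1 tq [ 1.64  0.21 -0.11] rp [-3.1411e+00 -1.9000e-03]
```

{"method": "servo_tool", "body": {"targets": [{"dx": 0.02, "dy": 0, "dz": 0, "spin": 0}, {"dx": 0.06, "dy": 0, "dz": 0, "spin": 0}, {"dx": 0.12, "dy": 0, "dz": 0, "spin": 0}, {"dx": 0.2, "dy": 0, "dz": 0, "spin": 0}, {"dx": 0.25, "dy": 0, "dz": 0, "spin": 0}, {"dx": 0.25, "dy": 0, "dz": -0.15, "spin": 0}, {"dx": 0.25, "dy": 0, "dz": -0.35, "spin": 0}, {"dx": 0.25, "dy": 0, "dz": -0.5, "spin": 0}, {"dx": 0.25, "dy": 0, "dz": -0.5, "spin": 0}, {"dx": 0.25, "dy": 0, "dz": -0.5, "spin": 0}]}}

```text
t: 19.83
eef_pos: [0.4256, 0.0003, 0.1702]
orientation: [3.137, 0.001, 1.692]
force: [-0.5, 0.4, -4.0]
opening: 0.0234
gripper_force: 60.3
```

```bash
python3 -c "
from h import *
to(.4842,.2865,.15,87.7)"
```

```text
t 19.8333 at [4.256e-01 3.000e-04 1.702e-01] yaw 96.92 f [-0.5  0.4 -4. ] -> [1.3851 0.4634 0.1011 0.2049]
```

{"method": "servo_tool", "body": {"targets": [{"dx": 0.2, "dy": 0.1, "dz": 0, "spin": 0.05}, {"dx": 0.4, "dy": 0.2, "dz": 0, "spin": 0.1}, {"dx": 0.6, "dy": 0.3, "dz": 0, "spin": 0.15}, {"dx": 0.8, "dy": 0.4, "dz": 0, "spin": 0.2}, {"dx": 1, "dy": 0.46, "dz": 0, "spin": 0.205}, {"dx": 1, "dy": 0.46, "dz": 0, "spin": 0.205}]}}

```text
t: 20.33
eef_pos: [0.4906, 0.2176, 0.1668]
orientation: [-3.14, -0.004, 1.537]
force: [0.9, 1.6, -2.8]
opening: 0.0231
gripper_force: 60.1
```

```bash
python3 -c "
from h import *
to(.4842,.2865,.12,87.7)"
```

```text
t 20.3333 at [0.4906 0.2176 0.1668] yaw 88.08 f [ 0.9  1.6 -2.8] -> [ 0.343  -0.0433  0.2339  0.0085]
```

{"method": "servo_tool", "body": {"targets": [{"dx": 0.12, "dy": -0.02, "dz": 0, "spin": 0.008}, {"dx": 0.24, "dy": -0.04, "dz": 0, "spin": 0.008}, {"dx": 0.343, "dy": -0.043, "dz": 0.08, "spin": 0.008}, {"dx": 0.343, "dy": -0.043, "dz": 0.16, "spin": 0.008}, {"dx": 0.343, "dy": -0.043, "dz": 0.234, "spin": 0.008}, {"dx": 0.343, "dy": -0.043, "dz": 0.234, "spin": 0.008}, {"dx": 0.343, "dy": -0.043, "dz": 0.234, "spin": 0.008}]}}

```text
t: 20.92
eef_pos: [0.4835, 0.2774, 0.1193]
orientation: [-3.137, 0.003, 1.524]
force: [0.4, 0.6, -3.2]
opening: 0.0229
gripper_force: 60.0
```

```bash
python3 -c "
from h import *
to(.4842,.2865,.055,87.7)"
```

```text
t 20.9167 at [0.4835 0.2774 0.1193] yaw 87.34 f [ 0.4  0.6 -3.2] -> [ 0.0456  0.0015  0.3213 -0.0079]
```

{"method": "servo_tool", "body": {"targets": [{"dx": 0.03, "dy": 0.001, "dz": 0.08, "spin": -0.008}, {"dx": 0.046, "dy": 0.001, "dz": 0.16, "spin": -0.008}, {"dx": 0.046, "dy": 0.001, "dz": 0.24, "spin": -0.008}, {"dx": 0.046, "dy": 0.001, "dz": 0.28, "spin": -0.008}, {"dx": 0.046, "dy": 0.001, "dz": 0.28, "spin": -0.008}, {"dx": 0.046, "dy": 0.001, "dz": 0.28, "spin": -0.008}, {"dx": 0.046, "dy": 0.001, "dz": 0.28, "spin": -0.008}]}}

```text
t: 21.5
eef_pos: [0.4869, 0.2881, 0.0669]
orientation: [3.14, -0.001, 1.53]
force: [0.3, 0.7, -3.0]
opening: 0.0233
gripper_force: 60.2
```

```bash
python3 -c "
from h import *
to(.4842,.2865,.039,87.7)"
```

```text
t 21.5 at [0.4869 0.2881 0.0669] yaw 87.67 f [ 0.3  0.7 -3. ] -> [-0.0088 -0.0133  0.1397 -0.0006]
```

{"method": "servo_tool", "body": {"targets": [{"dx": -0.009, "dy": -0.013, "dz": 0.0, "spin": 0}, {"dx": -0.009, "dy": -0.013, "dz": 0.03, "spin": 0}, {"dx": -0.009, "dy": -0.013, "dz": 0.06, "spin": 0}, {"dx": -0.009, "dy": -0.013, "dz": 0.09, "spin": 0}, {"dx": -0.009, "dy": -0.013, "dz": 0.11, "spin": 0}, {"dx": -0.009, "dy": -0.013, "dz": 0.11, "spin": 0}, {"dx": -0.009, "dy": -0.013, "dz": 0.11, "spin": 0}]}}

```text
t: 22.08
eef_pos: [0.483, 0.2861, 0.0433]
orientation: [-3.141, 0.001, 1.531]
force: [0.3, 0.2, -2.5]
opening: 0.0231
gripper_force: 60.2
```

```bash
python3 -c "
from h import *
to(.4842,.2865,.039,87.7)"
```

```text
t 22.0833 at [0.483  0.2861 0.0433] yaw 87.7 f [ 0.3  0.2 -2.5] -> [0.0021 0.0058 0.0215 0.0001]
```

{"method": "servo_tool", "body": {"targets": [{"dx": 0.002, "dy": 0.006, "dz": 0.005, "spin": 0}, {"dx": 0.002, "dy": 0.006, "dz": 0.01, "spin": 0}, {"dx": 0.002, "dy": 0.006, "dz": 0.015, "spin": 0}, {"dx": 0.002, "dy": 0.006, "dz": 0.021, "spin": 0}, {"dx": 0.002, "dy": 0.006, "dz": 0.021, "spin": 0}, {"dx": 0.002, "dy": 0.006, "dz": 0.021, "spin": 0}]}}

```text
t: 22.58
eef_pos: [0.4845, 0.2867, 0.0397]
orientation: [-3.141, 0.0, 1.531]
force: [0.4, 0.3, -2.7]
opening: 0.0232
gripper_force: 60.3
```

```bash
python3 -c "
from h import *
to(.4842,.2865,.039,87.7)"
```

```text
t 22.5833 at [0.4845 0.2867 0.0397] yaw 87.7 f [ 0.4  0.3 -2.7] -> [-0.0009 -0.0017  0.0033  0.0001]
```

Within 1 mm of the seat; lower the last bit and release.

{"method": "servo_tool", "body": {"targets": [{"dx": 0, "dy": -0.001, "dz": 0.002, "spin": 0}, {"dx": 0, "dy": -0.001, "dz": 0.004, "spin": 0}, {"dx": 0, "dy": -0.001, "dz": 0.004, "spin": 0}, {"dx": 0, "dy": -0.001, "dz": 0.004, "spin": 0}]}}

```text
t: 22.92
eef_pos: [0.4843, 0.2868, 0.0391]
orientation: [-3.142, -0.0, 1.531]
force: [-1.2, -0.8, 1.3]
opening: 0.0231
gripper_force: 60.8
```

{"method": "servo_tool", "body": {"targets": [{"dx": 0, "dy": 0, "dz": 0, "spin": 0}, {"dx": 0, "dy": 0, "dz": 0, "spin": 0}, {"dx": 0, "dy": 0, "dz": 0, "spin": 0}, {"dx": 0, "dy": 0, "dz": 0, "spin": 0}, {"dx": 0, "dy": 0, "dz": 0, "spin": 0}, {"dx": 0, "dy": 0, "dz": 0, "spin": 0}, {"dx": 0, "dy": 0, "dz": 0, "spin": 0}, {"dx": 0, "dy": 0, "dz": 0, "spin": 0}, {"dx": 0, "dy": 0, "dz": 0, "spin": 0}, {"dx": 0, "dy": 0, "dz": 0, "spin": 0}, {"dx": 0, "dy": 0, "dz": 0, "spin": 0}], "claw": -1}}

```text
t: 23.83
eef_pos: [0.4844, 0.2867, 0.0389]
orientation: [-3.142, -0.0, 1.531]
force: [1.5, -0.4, -0.3]
opening: 0.0851
gripper_force: 0.0
```

{"method": "servo_tool", "body": {"targets": [{"dx": 0, "dy": 0, "dz": -0.08, "spin": 0}, {"dx": 0, "dy": 0, "dz": -0.2, "spin": 0}, {"dx": 0, "dy": 0, "dz": -0.4, "spin": 0}, {"dx": 0, "dy": 0, "dz": -0.6, "spin": 0}, {"dx": 0.2, "dy": 0, "dz": -0.8, "spin": 0}, {"dx": 0.4, "dy": 0, "dz": -0.8, "spin": 0}, {"dx": 0.6, "dy": 0, "dz": -0.8, "spin": 0}, {"dx": 0.8, "dy": 0, "dz": -0.8, "spin": 0}, {"dx": 0.8, "dy": 0, "dz": -0.8, "spin": 0}, {"dx": 0.8, "dy": 0, "dz": -0.8, "spin": 0}]}}

```text
t: 24.67
eef_pos: [0.4885, 0.4512, 0.1985]
orientation: [-3.14, -0.002, 1.537]
force: [-0.3, -0.7, -0.3]
opening: 0.0854
gripper_force: 0.0
```

```bash
python3 - <<'E'
from h import *
s=get_state();print(s['t'],s['eef_pos'],s['opening'],s['force'])
p=read_camera("scene");cv2.imwrite("pics/end.png",cv2.resize(p["color"][130:400,180:520],None,fx=2.2,fy=2.2))
W=cloud(p);x,y,z=[W[...,i] for i in range(3)]
P=W[(abs(x-.483)<.05)&(abs(y-.29)<.08)&(z>.048)&(z<.07)];d=np.linalg.svd(P[:,:2]-P[:,:2].mean(0))[2][0];print("gauge",(np.degrees(np.arctan2(d[1],d[0]))%180).round(2),P.mean(0).round(4),"was 88.18 [.4818 .2806 .0564]")
E
```

```text
24.6667 [0.48848988 0.45117205 0.19854486] 0.08544190504059107 [-0.30819862 -0.69455046 -0.28091026]
gauge 88.41 [0.4817 0.2822 0.0563] was 88.18 [.4818 .2806 .0564]
```

View pics/end.png

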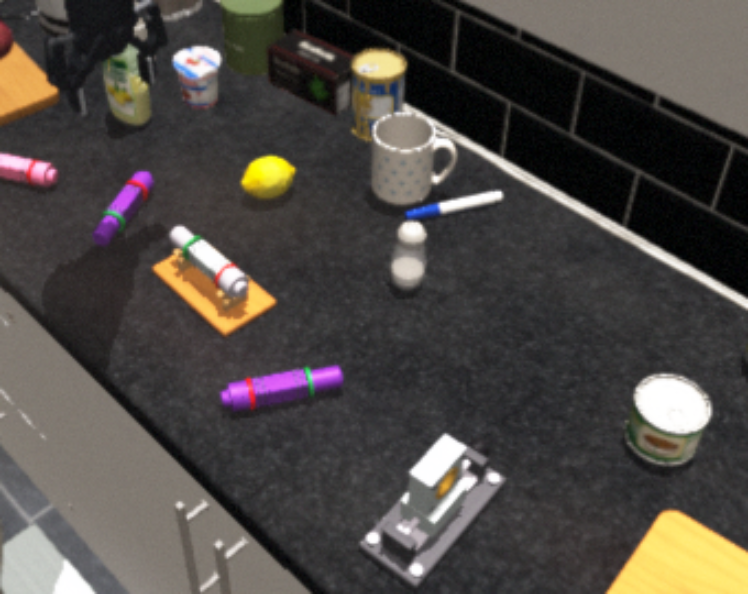

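The gauge is back in its rest (picture about (208,262)), the bystanders look undisturbed, and the gripper is clear of everything.

```bash
python3 -c "
from station import close_job
print(close_job())"
```

```text
the job is handed in; nothing more can be done
None
```

The job is handed in with no verdict returned: the go end went fully home, the no-go end was refused at about 8 N for over a second, and the gauge is back in its rest with the other things undisturbed.

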